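Tip the wood strips out of the pan past a held board

TASK

Take the board that leans on the flat case and hold it upright across the lip of the tipping pan, leaving a gap only at the side where the two wood strips lie. Press the pan down with the board so that both strips slide out through the gap into the tray while the spanner and the tin stay behind the board in the pan, then let the pan come back level and lean the board against the case again as it was. Leave everything else where it is.

Things in the scene. Friction and masses are not known exactly. Their poses are not given: they have to be found in the camera images.
- pan (a joint): tipping angle (rad) of the sheet-steel pan on its pivots: 0 = level on its rear stops (a counterweight brings it back by itself), grows as the lip goes down, end stop 0.62. Pressing on the floor near the lip takes about 7 to 9 N. Things in it start to slide by themselves at about 0.25 to 0.35.
- pan_lip (a point): middle of the pan's open lip edge, on the upper face of the floor (3 mm steel sheet); moves with the pan; 130 mm above the bench when level. x runs along the lip, y along the floor to the back wall, z out of the floor. Inside, the pan is 212 mm wide (x) and 250 mm long (y); side and back walls stand 42 mm above the floor; no rim at the lip, which looks roughly to world -y.
- pan_pivot (a point): middle of the pan's level pivot axis, fixed, 140 mm above the bench; the axis is its x (parallel to the lip). With the pan level the lip lies at y = -115 mm, z = -10 mm from here; a growing pan angle turns the pan about +x of this frame.
- board_mid (a point): centre of the plain loose wood board, 100 x 160 x 12 mm, 0.1 kg. Its y runs along the 160 mm length, x up the 100 mm height, z through the 12 mm thickness, out of the face turned away from the case. It stands on a 160 mm edge on the bench and leans back 29 degrees on the case's upper edge, 50 mm above the bench; about 40 mm of it stands clear above the case.
- case: flat plastic case, 133 x 175 x 51 mm, 0.55 kg, loose, lying flat; origin at the centre of its underside; its own x axis points to the side on which the board leans (that side is 64 mm from the origin), y along the 175 mm length.
- strip_a_mid (a point): centre of the first wood strip, 32 x 75 x 16 mm, loose, lying in the pan along one side wall, lengthwise to the lip; its y axis runs along the 75 mm length.
- strip_b_mid (a point): centre of the second wood strip, of the same size, behind the first one at the same side wall of the pan.
- spanner_mid (a point): centre of the flat open-ended spanner, 27 x 142 x 5 mm, lying in the pan along the other side wall; its y axis runs along its length.
- tin_mid (a point): centre of the round tin, 68 mm diameter, 36 mm high, standing in the middle of the pan.
- tray: open low plywood tray, 262 x 176 x 50 mm, 0.7 kg, loose, on the bench below the lip; origin under its middle; x along its 262 mm length; walls and floor 8 mm thick, rim at 50 mm. It stands so that whatever slides off the lip of the tipped pan falls into it; a strip left leaning on the lip drops in as the pan comes back.
- tape: bystander: roll of paper tape, 74 mm diameter, 37 mm high, on the bench; origin at the centre of its underside.
- pot: bystander: plastic pot with lid, 44 mm diameter, 86 mm high, on the bench; origin at the centre of its underside.

How it is judged:
By the outcome, as a careful person would: the job done as asked, in the order asked, and still so for the second after the job is handed in, with the robot touching nothing.
It also fails if it takes over 58 s, if anything falls off the work surface, if the arm or the gripper's body presses on something with over 40 N, if the wrist force passes 120 N, or if a joint passes its speed limit or range.

ROBOT

A 6-joint arm with a two-finger parallel gripper is mounted at the origin on the work surface; the furniture and walls round the work are solid. World frame = base frame: x ahead of the robot, y to its left, z up, the work surface at z = 0. Lengths are in m, angles in rad, forces in N, time in s.
With the tool pointing down it reaches from about 0.35 to 0.775 m from the base axis. Payload 7.3 kg.
Tool frame: the origin (TCP) lies midway between the tips of the shut fingers; the grasp point (between the pads) lies grasp_offset behind it (grasp_offset is the distance from the TCP to the grasp point, in m); z points along the fingers, y is the line along which they close (so a half turn about z gives the same grasp; the last joint's range is limited). The gripper opens to 92 mm and grips with 3 to 60 N. Pads are 19 mm wide; open, the fingers measure 130 mm over their backs; the gripper's body (75 mm by 190 mm) begins 47 mm behind the grasp point.
Start: joints at [-1.302, 0.342, 1.524, -0, 1.275, -0.146], TCP at [0.212, -0.48, 0.227] pointing down, gripper open.
Joint ranges: [-2.53, 2.53], [-0.77, 2.02], [0.04, 2.7], [-1, 4.14], [0.28, 2.66], [-3.11, 3.11]. Speed limits (rad/s): [2.57, 2.57, 3.14, 3.14, 3.14, 3.14].

INTERFACE

Orientations are given as [roll, pitch, yaw] about the fixed x, y, z axes, in that order (R = Rz(yaw) Ry(pitch) Rx(roll)).
In Python, from cell import * gives the robot as it stands.
- The arm moves only by the tool step_arm, never from a script. Its argument "plan" is a list of rows, each a list of 5 numbers: the closure, from -1 (fully open) to 1 (shut), then the shift along the tool's x, y, z in m, then the turn about the tool's z in rad. In form: [[hand, x, y, z, twist], ...]. A call has 1 to 20 rows; each row is the pose to reach, as a shift and turn from the pose commanded when the call began, along the tool's axes at that moment; what a row does not reach only later rows make up. A row lasts 1/8 s, in which the tool goes at most 62.5 mm and 10.7 degrees, less where a joint would pass 70% of its speed; a pose out of reach is approached as far as the arm can. A call with a gripper value outside its range is refused whole. The fingers move at their own pace and stop on an object; "grip_force" is the grip in N (left out, the last holds). Time passes only in rows, so rows that repeat a pose let the fingers close. It gives the time, the measured TCP pose, the force, the opening and the grip force at its end, in the units of the state.
- observe(): the state, without advancing time (a new reading comes with each control period).
- read_camera(name): name is "scene" or "top" or "wrist"; returns a dict with "img" (480x640x3 uint8, red, green, blue), "range_z" (480x640 float32, m along the optical axis (not along the pixel's ray), 0 where there is no reading), "fx", "fy", "cx", "cy" (pixels), "R" (3x3) and "t" (3): a world point X has camera coordinates R X + t; the wrist camera has in their place "T_tool_cam" (4x4, takes a point from camera to tool coordinates, whose origin is the TCP and whose axes are the flange's). Camera axes: x right, y down, z forward; pixel columns grow to the right and rows downward; lengths in m; the calibration is good to about 2 mm. A picture is of the moment at which its call begins: read the wrist's pose just before it.
- hand_in(): hands the job in; it is judged then, once.
The state is a dict: "time": time; "qpos": joint angles; "qvel": joint speeds; "joint_efforts": joint torques, N m; "tool_pos": TCP position; "tool_rot": TCP orientation; "contact_force": force on the tool from outside, world axes, zero at the start; "torque": the same for the moment, N m; "opening": finger opening in m; "grip_force": force on a finger pad.
Only numpy, scipy, OpenCV 4.12 (cv2) and the standard library are available. Lean on these libraries where they do the work, as an engineer would, in place of code of your own. Each camera call takes 0.05 s, during which the arm holds its last target. There are 200 camera calls.

## Working session

There is one attempt and no reset: what is moved stays moved. The work goes in short steps, Python scripts to look and compute and a tool call to move; the robot and the scene stay as the last step left them, time stands still between calls to the robot, and variables do not carry over. Pictures are saved under pics/ and viewed, at most 13 in all, crops included, and the job is handed in when it is done.

Besides the shell and the picture viewer there is one more tool, called after "Request:" by a JSON object that holds its "fn" and its "kwargs", one argument or row to a line. step_arm: Moves the arm, as the interface text tells. Its arguments: {"type":"object","properties":{"plan":{"type":"array","items":{"type":"array","items":{"type":"number"}}},"grip_force":{"type":"number"}},"required":["plan"]}

```bash
ls; mkdir -p pics; python3 - <<'E'
from cell import *
import cv2,numpy as np
s=observe();print({k:np.round(v,3) for k,v in s.items()})
for n in("scene","top"):
    c=read_camera(n);cv2.imwrite(f"pics/{n}0.png",c["img"][:,:,::-1]);np.savez(f"{n}0.npz",**c)
    print(n,c["fx"],c["cx"],c["cy"],np.round(c["R"],3).tolist(),c["t"])
E
```

```text
pics
{'time': np.float64(0.0), 'qpos': array([-1.302,  0.343,  1.525, -0.   ,  1.275, -0.146]), 'qvel': array([-0.001,  0.   ,  0.001,  0.   , -0.001, -0.001]), 'joint_efforts': array([  0.   , -43.125, -24.422,   0.072,   0.056,  -0.   ]), 'tool_pos': array([ 0.212, -0.48 ,  0.226]), 'tool_rot': array([-3.14 , -0.   ,  0.415]), 'contact_force': array([-0.969,  0.042,  0.645]), 'torque': array([ 0.012, -0.002,  0.021]), 'grip_force': np.float64(0.0), 'opening': np.float64(0.092)}
scene 549.3856582685933 307.2158188108631 241.85091233605067 [[-0.378, 0.926, 0.001], [0.773, 0.316, -0.551], [-0.51, -0.207, -0.835]] [ 0.18156421 -0.24730677  1.53477847]
top 623.8269405652868 329.4963657044086 242.9755551647429 [[0.014, -1.0, 0.017], [-0.994, -0.016, -0.108], [0.108, -0.016, -0.994]] [-0.04875029  0.43841472  1.34616327]
```

View pics/scene0.png

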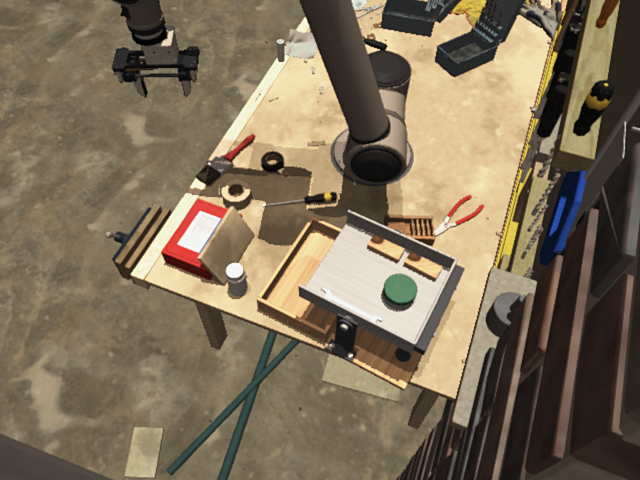

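View pics/top0.png

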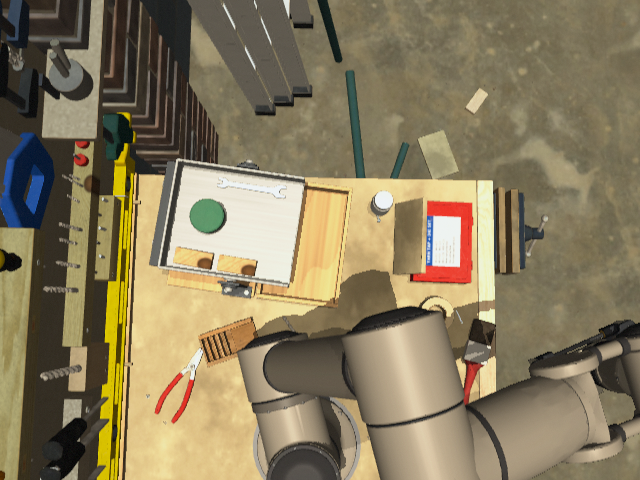

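Scene view: the board leans on the red case at about (228,240). The pan has the tin at (400,290), the strips at (400,255) and the spanner at (350,305). In the top view (+x up, -y right), the lip runs (305,178)-(292,285), the strips lie at the low-x wall, the spanner at the high-x wall, and the board spans (395..427,198..275).

```bash
cat > h.py <<'E'
import numpy as np,cv2
def world(c):
    v,u=np.mgrid[0:480,0:640];z=c["range_z"].astype(float)
    P=np.stack([(u-c["cx"])/c["fx"]*z,(v-c["cy"])/c["fy"]*z,z],-1)
    return (P-c["t"])@c["R"]
def rect(xy):
    r=cv2.minAreaRect((xy*1000).astype(np.float32));return np.round(cv2.boxPoints(r),1).tolist()
def big(m):
    m=cv2.morphologyEx(m.astype(np.uint8),cv2.MORPH_OPEN,np.ones((2,2)))
    n,l,s,_=cv2.connectedComponentsWithStats(m);return l==1+s[1:,4].argmax()
E
python3 - <<'E'
import cell;print([k for k in dir(cell) if k[0]!='_'])
print(getattr(cell,"grasp_offset",None))
from h import *
for n in("top","scene"):
    c=np.load(n+"0.npz");W=world(c);img=c["img"];hsv=cv2.cvtColor(img,cv2.COLOR_RGB2HSV)
    X,Y,Z=np.moveaxis(W,-1,0);ok=c["range_z"]>0
    inpan=ok&(X>.3)&(X<.75)&(Y>-.4)&(Y<.35)
    print(n)
    for lab,lo,hi in(("floor",.122,.139),("walltop",.165,.178)):
        m=inpan&(Z>lo)&(Z<hi)&(Y>-.2)
        m=big(m);print(lab,m.sum(),np.median(Z[m]),rect(W[m][:,:2]))
    red=ok&(hsv[...,0]<8)&(hsv[...,1]>150)&(abs(Z-.051)<.01)&(Y<-.15)&(X>.2)
    m=big(red);print("case",m.sum(),np.median(Z[m]),rect(W[m][:,:2]))
    g=ok&(hsv[...,0]>50)&(hsv[...,0]<90)&(hsv[...,1]>80)&(Z>.14)&(Z<.2)
    m=big(g);print("tin",W[m].mean(0))
    # board: wood-coloured, between bench and 95 mm, near case
    b=ok&(X>.25)&(X<.65)&(Y>-.36)&(Y<-.1)&(Z>.012)&(Z<.105)&(hsv[...,0]>8)&(hsv[...,0]<25)&(hsv[...,2]<215)
    m=big(b);p=W[m];print("board",m.sum(),p.min(0),p.max(0))
    A=np.c_[p[:,0],p[:,2],np.ones(len(p))];k=np.linalg.lstsq(A,p[:,1],rcond=None)[0]
    r=p[:,1]-A@k;i=abs(r)<.004;k=np.linalg.lstsq(A[i],p[i,1],rcond=None)[0];p=p[i]
    print(" y=%.4f x+%.4f z+%.4f"%tuple(k),i.mean(),np.percentile(p,[1,99],axis=0).round(4).tolist())
    t=p[p[:,2]>np.percentile(p[:,2],97)];print(" top edge",t.mean(0),t[:,0].min(),t[:,0].max())
    s=inpan&(abs(Z-.146)<.006)&(hsv[...,0]>8)&(hsv[...,0]<25)&(hsv[...,1]>70)
    nn,l,st,_=cv2.connectedComponentsWithStats(s.astype(np.uint8))
    for j in range(1,nn):
        if st[j,4]>150: print("strip",st[j,4],rect(W[l==j][:,:2]))
E
```

```text
['IKError', 'grasp_offset', 'hand_in', 'observe', 'read_camera']
0.0188
top
floor 10687 0.12958809416174083 [[290.8999938964844, -20.5], [559.4000244140625, -47.5], [591.0999755859375, 268.3999938964844], [322.6000061035156, 295.29998779296875]]
walltop 76 0.17274973499121252 [[572.5, 188.10000610351562], [577.2000122070312, 187.5], [584.0, 242.5], [579.4000244140625, 243.10000610351562]]
case 1923 0.04954234554742513 [[290.8999938964844, -20.5], [366.8999938964844, -397.1000061035156], [550.4000244140625, -360.0], [474.5, 16.5]]
tin [0.47199349 0.20053533 0.16817448]
board 1970 [ 0.29093645 -0.25310461 -0.00847979] [ 0.53242608 -0.02051558  1.38624482]
 y=-0.0404 x+-0.0938 z+-0.1922 0.1619289340101523 [[0.3746, -0.2221, 0.0119], [0.5295, -0.2095, 0.0704]]
 top edge [ 0.48521534 -0.22045533  0.06965441] 0.40474349480062366 0.5295768350110536
strip 594 [[370.70001220703125, 196.1999969482422], [402.0, 190.6999969482422], [415.29998779296875, 266.5], [384.0, 272.0]]
strip 568 [[358.70001220703125, 109.5999984741211], [389.1000061035156, 105.0], [400.29998779296875, 179.39999389648438],
[... 448 characters left out ...]
8.5], [1141.5, 91.80000305175781], [1043.0999755859375, 228.1999969482422]]
tin [0.47788795 0.19433005 0.1685838 ]
board 2407 [ 0.26189884 -0.29856262 -0.00092076] [1.0430728  0.22824401 1.14436662]
 y=0.2864 x+0.1152 z+-0.3453 0.1038637307852098 [[0.3122, -0.2569, 0.0079], [0.5272, -0.1928, 0.085]]
 top edge [ 0.37837532 -0.22970167  0.08454991] 0.3702792133010027 0.3883243758286044
strip 478 [[354.5, 107.80000305175781], [391.1000061035156, 102.30000305175781], [402.20001220703125, 176.39999389648438], [365.6000061035156, 181.89999389648438]]
strip 506 [[367.70001220703125, 194.60000610351562], [402.6000061035156, 188.3000030517578], [416.0, 262.5], [381.1000061035156, 268.79998779296875]]
```

```bash
sed -i 's/return l==1+s\[1:,4\].argmax()/return (l==1+s[1:,4].argmax())\&(m0>0)/; s/^def big(m):/def big(m):\n    m0=m.astype(np.uint8)/' h.py
python3 - <<'E'
from h import *
for n in("top","scene"):
    c=np.load(n+"0.npz");W=world(c);img=c["img"];hsv=cv2.cvtColor(img,cv2.COLOR_RGB2HSV)
    X,Y,Z=np.moveaxis(W,-1,0);ok=c["range_z"]>0
    inpan=ok&(X>.3)&(X<.62)&(Y>-.1)&(Y<.35)
    print(n)
    m=big(inpan&(abs(Z-.13)<.006));p=W[m];print("floor",m.sum(),np.median(Z[m]),rect(p[:,:2]))
    # lip: min y per x bin
    L=[]
    for a in np.arange(.37,.56,.01):
        q=p[abs(p[:,0]-a)<.005]
        if len(q)>5:L.append((a,np.percentile(q[:,1],2)))
    L=np.array(L);k=np.polyfit(*L.T,1);print("lip y=%.4fx+%.4f"%tuple(k),"res",np.abs(L[:,1]-np.polyval(k,L[:,0])).max())
    m=inpan&(abs(Z-.173)<.005);
    for lo,hi in((.3,.42),(.5,.62)):
        q=W[m&(X>lo)&(X<hi)&(Y<.22)];
        if len(q)>10:
            k=np.polyfit(q[:,1],q[:,0],1);print("wall x=%.4f y+%.4f"%tuple(k),len(q),"std",np.std(q[:,0]-np.polyval(k,q[:,1])),q[:,1].min())
    red=ok&(abs(Z-.051)<.006)&(Y<-.15)&(X>.3)&(X<.6)&(Y>-.45)
    m=big(red);print("case top",m.sum(),rect(W[m][:,:2]))
    b=ok&(X>.3)&(X<.6)&(Y>-.30)&(Y<-.12)&(Z>.01)&(Z<.1)&(abs(Z-.051)>.006)
    p=W[b]; rng=np.random.default_rng(0);best=0
    for _ in range(300):
        q=p[rng.choice(len(p),3,False)];nv=np.cross(q[1]-q[0],q[2]-q[0]);nn=np.linalg.norm(nv)
        if nn<1e-6: continue
        nv/=nn
        if abs(nv[1])<.7: continue
        i=abs((p-q[0])@nv)<.002
        if i.sum()>best:best=i.sum();bi=i
    q=p[bi];ce=q.mean(0);nv=np.linalg.svd(q-ce)[2][2];nv*=np.sign(nv[1]);print("board",best,len(p),"ctr",ce.round(4),"n",nv.round(4),np.percentile(q,[1,99],axis=0).round(4).tolist())
    d=-nv@ce
    for z in(0,.0875): print(" face z",z,[(x,round((-d-nv[0]*x-nv[2]*z)/nv[1],4)) for x in(.37,.53)])
    print(" maxz",np.percentile(p[:,2],99.5))
E
```

```text
top
floor 9600 0.1295281438191236 [[343.20001220703125, 39.79999923706055], [551.7000122070312, 11.800000190734863], [585.2999877929688, 262.5], [376.79998779296875, 290.5]]
lip y=-0.0449x+0.0516 res 0.03820097345238846
wall x=0.1297 y+0.3345 251 std 0.0016108333671455088 0.04132950629182399
wall x=0.1036 y+0.5528 284 std 0.009610997464707477 0.012472197517177009
case top 3220 [[355.20001220703125, -345.70001220703125], [529.0, -353.1000061035156], [534.2000122070312, -230.6999969482422], [360.3999938964844, -223.3000030517578]]
board 1328 2771 ctr [ 0.4551 -0.2133  0.0544] n [0.0239 0.8716 0.4896] [[0.3756, -0.237, 0.0108], [0.5328, -0.188, 0.0943]]
 face z 0 [(0.37, np.float64(-0.1804)), (0.53, np.float64(-0.1848))]
 face z 0.0875 [(0.37, np.float64(-0.2296)), (0.53, np.float64(-0.2339))]
 maxz 0.09540352328126293
scene
floor 6665 0.13063348028908023 [[336.29998779296875, 40.599998474121094], [529.2000122070312, 15.5], [561.0999755859375, 260.29998779296875], [368.1000061035156, 285.3999938964844]]
lip y=0.5172x+-0.1873 res 0.11991847604385242
wall x=0.1321 y+0.3337 257 std 0.0018898037750788132 0.03830003978477318
wall x=0.0696 y+0.5548 328 std 0.014181448712346072 0.010317365522269643
case top 2046 [[355.6000061035156, -348.0], [531.2999877929688, -352.20001220703125], [534.2999877929688, -229.39999389648438], [358.5, -225.1999969482422]]
board 1120 2792 ctr [ 0.4539 -0.2168  0.057 ] n [0.0178 0.8689 0.4947] [[0.3736, -0.2392, 0.0112], [0.5322, -0.1897, 0.0949]]
 face z 0 [(0.37, np.float64(-0.1826)), (0.53, np.float64(-0.1859))]
 face z 0.0875 [(0.37, np.float64(-0.2324)), (0.53, np.float64(-0.2357))]
 maxz 0.09569564091956462
```

Request:
{"fn": "step_arm", "kwargs": {
  "plan": [
    [-1, 0.04, -0.016, 0.0, 0.05],
    [-1, 0.08, -0.032, 0.0, 0.11],
    [-1, 0.12, -0.049, 0.0, 0.165],
    [-1, 0.16, -0.065, 0.0, 0.22],
    [-1, 0.2, -0.081, 0.01, 0.275],
    [-1, 0.24, -0.097, 0.02, 0.33],
    [-1, 0.28, -0.113, 0.03, 0.385],
    [-1, 0.3209, -0.1296, 0.04, 0.439],
    [-1, 0.3209, -0.1296, 0.045, 0.439],
    [-1, 0.3209, -0.1296, 0.045, 0.439]
  ],
  "grip_force": 10
}}

```text
time: 1.35
tool_pos: [0.4525, -0.2325, 0.1811]
tool_rot: [-3.141, 0.001, -0.023]
contact_force: [-0.7, 0.6, 0.6]
opening: 0.0921
grip_force: 0.0
```

Request:
{"fn": "step_arm", "kwargs": {
  "plan": [
    [-1, 0, 0, 0.04, 0],
    [-1, 0, 0, 0.08, 0],
    [-1, 0, 0, 0.105, 0],
    [-1, 0, 0, 0.118, 0],
    [-0.3, 0, 0, 0.118, 0],
    [0.1, 0, 0, 0.118, 0],
    [0.1, 0, 0, 0.118, 0],
    [0.1, 0, 0, 0.118, 0]
  ]
}}

```text
time: 2.35
tool_pos: [0.4534, -0.2327, 0.0644]
tool_rot: [3.141, -0.001, -0.024]
contact_force: [0.4, 0.1, -0.4]
opening: 0.0561
grip_force: 0.0
```

```bash
python3 - <<'E'
from cell import *
import cv2
c=read_camera("scene");cv2.imwrite("pics/s1.png",cv2.resize(c["img"][150:330,120:360,::-1],None,fx=2.5,fy=2.5))
E
```

```text
(no output)
```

View pics/s1.png

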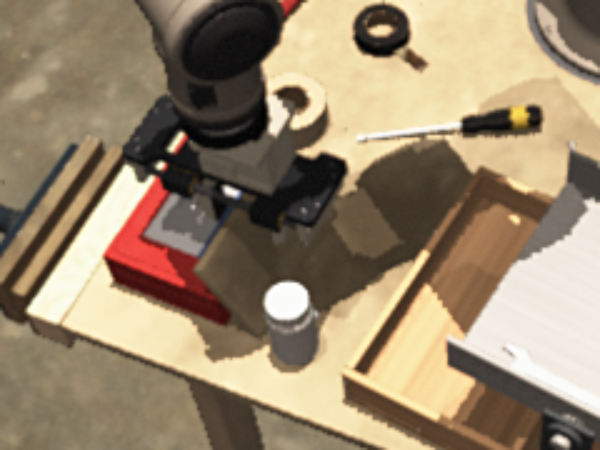

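The gripper, at crop (240,170), straddles the board's top edge at about (235,260), and the board still leans on the case. Next I pull it upright while closing.

Request:
{"fn": "step_arm", "kwargs": {
  "plan": [
    [0.1, 0, 0, 0, 0],
    [0.1, 0, 0, 0, 0],
    [0.1, 0, -0.006, 0, 0],
    [0.15, 0, -0.012, 0, 0],
    [0.2, 0, -0.018, 0, 0],
    [0.25, 0, -0.023, 0, 0],
    [0.3, 0, -0.028, 0, 0],
    [0.35, 0, -0.032, 0, 0],
    [0.4, 0, -0.036, 0, 0],
    [0.45, 0, -0.039, 0, 0],
    [0.5, 0, -0.041, 0, 0],
    [0.6, 0, -0.041, 0, 0],
    [0.7, 0, -0.041, 0, 0],
    [1, 0, -0.041, 0, 0],
    [1, 0, -0.041, 0, 0]
  ],
  "grip_force": 10
}}

```text
time: 4.28
tool_pos: [0.4541, -0.1917, 0.0637]
tool_rot: [3.141, -0.0, -0.024]
contact_force: [0.3, -0.1, -0.2]
opening: 0.0119
grip_force: 10.0
```

Request:
{"fn": "step_arm", "kwargs": {
  "plan": [
    [1, 0, 0, 0, 0],
    [1, 0, 0, 0, 0],
    [1, 0, 0, 0, 0]
  ],
  "grip_force": 45
}}

```text
time: 4.65
tool_pos: [0.4541, -0.1916, 0.0637]
tool_rot: [3.141, -0.0, -0.024]
contact_force: [0.6, -0.1, -0.1]
opening: 0.0116
grip_force: 45.0
```

Request:
{"fn": "step_arm", "kwargs": {
  "plan": [
    [1, 0, 0, -0.01, 0],
    [1, 0, 0, -0.04, 0],
    [1, 0, 0, -0.08, 0],
    [1, 0, 0, -0.12, 0],
    [1, 0, 0, -0.16, 0],
    [1, 0, 0, -0.19, 0],
    [1, 0, 0, -0.19, 0]
  ]
}}

```text
time: 5.52
tool_pos: [0.4549, -0.192, 0.2563]
tool_rot: [3.139, -0.005, -0.024]
contact_force: [0.3, -0.4, -1.7]
opening: 0.0117
grip_force: 45.0
```

```bash
python3 - <<'E'
from cell import *
import cv2,numpy as np
s=observe();c=read_camera("scene");np.savez("s2.npz",**c,tp=s["tool_pos"]);cv2.imwrite("pics/s2.png",cv2.resize(c["img"][120:330,120:400,::-1],None,fx=2.5,fy=2.5))
from h import *
W=world(c);print(s["tool_pos"],s["opening"])
X,Y,Z=np.moveaxis(W,-1,0);b=(c["range_z"]>0)&(X>.33)&(X<.58)&(Y>-.24)&(Y<-.14)&(Z>.11)&(Z<.30)
p=W[b];print(len(p))
hsv=cv2.cvtColor(c["img"],cv2.COLOR_RGB2HSV)
m=big(b&(hsv[...,0]>8)&(hsv[...,0]<25)&(hsv[...,1]>60));p=W[m]
print(len(p),np.percentile(p,[1,50,99],axis=0).round(4).tolist(),p.min(0),p.max(0))
ce=p.mean(0);print(ce,np.linalg.svd(p-ce)[2][2])
E
```

```text
[ 0.45491464 -0.19198533  0.25631487] 0.011684521863608317
1287
988 [[0.4057, -0.197, 0.1969], [0.4958, -0.1885, 0.2439], [0.5348, -0.1855, 0.2962]] [ 0.39574295 -0.19833434  0.19367136] [ 0.53664822 -0.18464191  0.29762284]
[ 0.49102495 -0.18907019  0.2469962 ] [-0.03476019 -0.99929025 -0.01451611]
```

View pics/s2.png

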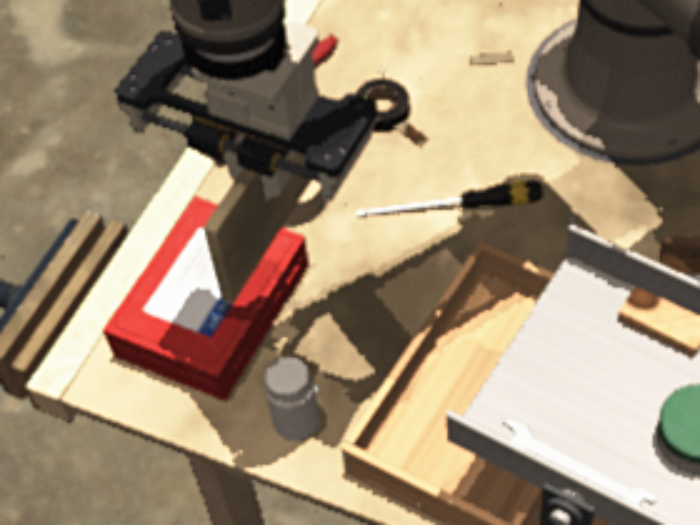

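The board hangs upright in the gripper, its lower corner at crop (225,300), clear of the case. The case, pot and tape haven't moved.

Request:
{"fn": "step_arm", "kwargs": {
  "plan": [
    [1, 0.001, -0.015, 0, 0.01],
    [1, 0.003, -0.045, 0, 0.03],
    [1, 0.004, -0.08, 0, 0.05],
    [1, 0.006, -0.12, 0, 0.07],
    [1, 0.008, -0.16, 0, 0.09],
    [1, 0.01, -0.195, 0, 0.107],
    [1, 0.011, -0.22, 0, 0.107],
    [1, 0.0112, -0.2303, 0, 0.107],
    [1, 0.0112, -0.2303, 0, 0.107],
    [1, 0.0112, -0.2303, 0, 0.107]
  ]
}}

```text
time: 6.82
tool_pos: [0.4707, 0.0376, 0.2533]
tool_rot: [3.141, 0.001, -0.132]
contact_force: [0.1, 0.2, -1.1]
opening: 0.0118
grip_force: 45.0
```

```bash
python3 - <<'E'
from cell import *
import cv2,numpy as np
s=observe();c=read_camera("scene");cv2.imwrite("pics/s3.png",cv2.resize(c["img"][180:400,240:500,::-1],None,fx=2.5,fy=2.5))
from h import *
print(s["tool_pos"],s["tool_rot"])
W=world(c);X,Y,Z=np.moveaxis(W,-1,0)
hsv=cv2.cvtColor(c["img"],cv2.COLOR_RGB2HSV)
m=big((c["range_z"]>0)&(X>.35)&(X<.6)&(Y>-.03)&(Y<.1)&(Z>.18)&(Z<.3)&(hsv[...,0]>8)&(hsv[...,0]<25)&(hsv[...,1]>60));p=W[m]
q=np.c_[p[:,0]-.448,p[:,1]-.027]@np.array([[.9914,.1305],[-.1305,.9914]])
print(len(p),q.min(0),q.max(0),np.percentile(q,[2,98],axis=0),p[:,2].min())
t=read_camera("top");np.savez("t3.npz",**t)
E
```

```text
[0.47068229 0.03759207 0.25333334] [ 3.14111285e+00  6.71515532e-04 -1.32004062e-01]
744 [-0.03174004  0.00739467] [0.1021072  0.01935153] [[0.00068006 0.00980533]
 [0.10064902 0.01887369]] 0.19028578816843306
```

View pics/s3.png

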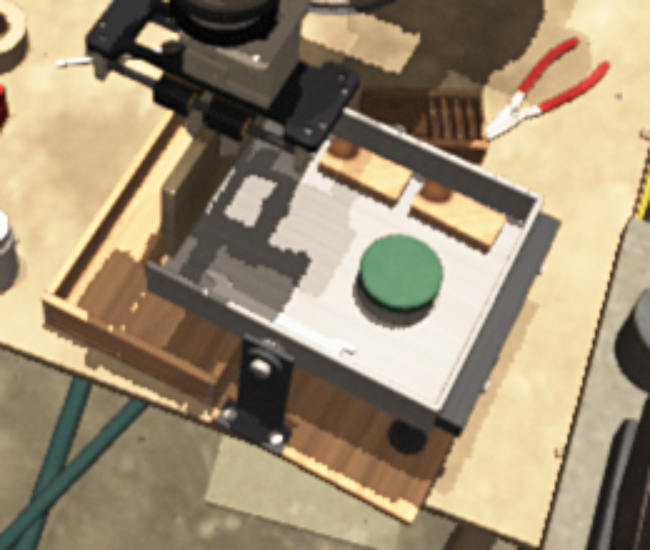

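The board hangs over the lip, its lower end at crop (165,250), inside the spanner-side wall. Strips, tin and spanner are undisturbed. I shift 2 mm away from the wall and lower.

Request:
{"fn": "step_arm", "kwargs": {
  "plan": [
    [1, -0.002, 0, 0, 0],
    [1, -0.002, 0, 0.02, 0],
    [1, -0.002, 0, 0.04, 0],
    [1, -0.002, 0, 0.052, 0],
    [1, -0.002, 0, 0.056, 0],
    [1, -0.002, 0, 0.056, 0],
    [1, -0.002, 0, 0.056, 0]
  ]
}}

```text
time: 7.8
tool_pos: [0.4692, 0.0386, 0.1983]
tool_rot: [3.142, -0.001, -0.131]
contact_force: [0.3, -1.2, -0.3]
opening: 0.0118
grip_force: 45.0
```

Request:
{"fn": "step_arm", "kwargs": {
  "plan": [
    [1, 0, 0, 0.002, 0],
    [1, 0, 0, 0.004, 0],
    [1, 0, 0, 0.006, 0],
    [1, 0, 0, 0.006, 0]
  ]
}}

```text
time: 8.3
tool_pos: [0.469, 0.0388, 0.1925]
tool_rot: [-3.141, -0.001, -0.131]
contact_force: [-2.3, 1.1, 6.8]
opening: 0.0119
grip_force: 45.0
```

Request:
{"fn": "step_arm", "kwargs": {
  "plan": [
    [1, 0, -0.0003, 0.0024, 0],
    [1, 0, -0.0006, 0.0047, 0],
    [1, 0, -0.001, 0.007, 0],
    [1, 0, -0.0015, 0.0094, 0],
    [1, 0, -0.002, 0.0118, 0],
    [1, 0, -0.0026, 0.0141, 0],
    [1, 0, -0.0032, 0.0164, 0],
    [1, 0, -0.0039, 0.0187, 0],
    [1, 0, -0.0046, 0.021, 0],
    [1, 0, -0.0054, 0.0232, 0],
    [1, 0, -0.0063, 0.0254, 0],
    [1, 0, -0.0072, 0.0276, 0],
    [1, 0, -0.0082, 0.0298, 0],
    [1, 0, -0.0092, 0.032, 0],
    [1, 0, -0.0103, 0.0341, 0],
    [1, 0, -0.0114, 0.0362, 0],
    [1, 0, -0.0114, 0.0362, 0],
    [1, 0, -0.0114, 0.0362, 0],
    [1, 0, -0.0114, 0.0362, 0]
  ]
}}

```text
time: 10.68
tool_pos: [0.4708, 0.0497, 0.1564]
tool_rot: [3.141, -0.002, -0.131]
contact_force: [-0.6, -1.5, 5.6]
opening: 0.0116
grip_force: 45.0
```

```bash
python3 - <<'E'
from cell import *
import cv2
c=read_camera("scene");cv2.imwrite("pics/s4.png",cv2.resize(c["img"][180:400,240:500,::-1],None,fx=2.5,fy=2.5))
E
```

```text
(no output)
```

View pics/s4.png

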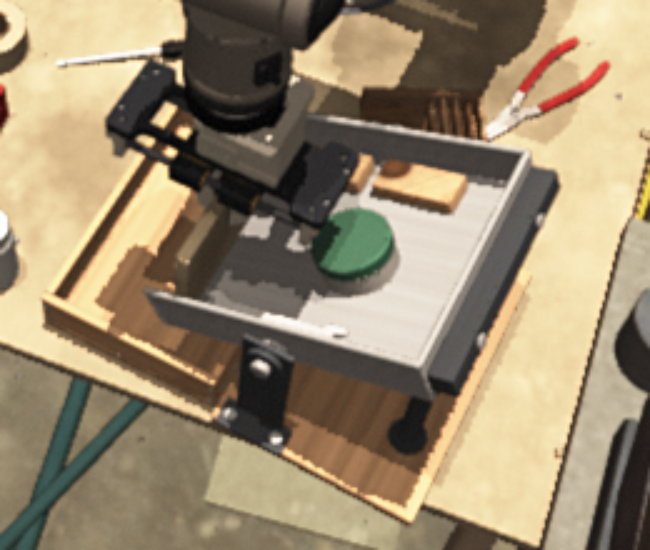

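The pan is tipped about 0.4 rad and everything has started to slide: the rear strip is at (420,185) and the tin at (355,245). I press on slowly.

Request:
{"fn": "step_arm", "kwargs": {
  "plan": [
    [1, 0, -0.0012, 0.002, 0],
    [1, 0, -0.0024, 0.0041, 0],
    [1, 0, -0.0037, 0.0061, 0],
    [1, 0, -0.005, 0.0081, 0],
    [1, 0, -0.005, 0.0081, 0],
    [1, 0, -0.005, 0.0081, 0],
    [1, 0, -0.005, 0.0081, 0],
    [1, 0, -0.005, 0.0081, 0]
  ]
}}

```text
time: 11.72
tool_pos: [0.4714, 0.0544, 0.1477]
tool_rot: [3.141, -0.001, -0.131]
contact_force: [0.8, -5.9, 3.4]
opening: 0.0119
grip_force: 45.0
```

```bash
python3 - <<'E'
from cell import *
import cv2,numpy as np
a=[]
c=read_camera("scene");a.append(c["img"][180:400,240:500,::-1])
t=read_camera("top");a.append(t["img"][140:360,140:400,::-1])
cv2.imwrite("pics/s5.png",cv2.resize(np.hstack(a),None,fx=1.53,fy=1.53))
E
```

```text
(no output)
```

View pics/s5.png

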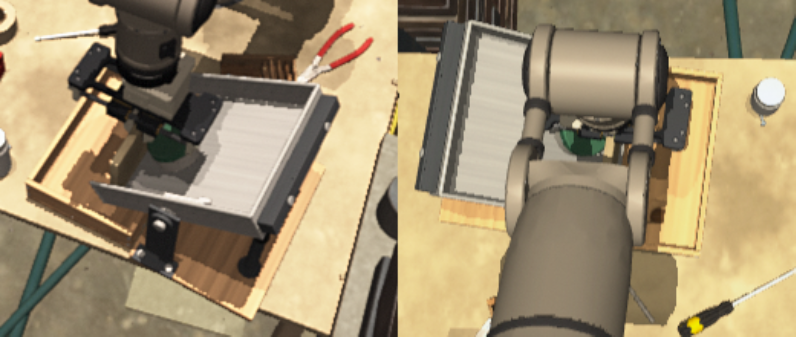

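Now the tin and spanner lie against the board and the strips have left the back of the pan. A tray-coloured block shows in the tray at (655,215) in the right-hand view. I tip a little more and check with the wrist camera.

Request:
{"fn": "step_arm", "kwargs": {
  "plan": [
    [1, 0, -0.0014, 0.002, 0],
    [1, 0, -0.0028, 0.0039, 0],
    [1, 0, -0.0035, 0.0047, 0],
    [1, 0, -0.0035, 0.0047, 0],
    [1, 0, -0.0035, 0.0047, 0],
    [1, 0, -0.0035, 0.0047, 0]
  ]
}}

```text
time: 12.58
tool_pos: [0.4715, 0.0575, 0.1428]
tool_rot: [3.14, -0.0, -0.131]
contact_force: [0.4, -6.9, 3.2]
opening: 0.0115
grip_force: 45.0
```

```bash
python3 - <<'E'
from cell import *
import cv2,numpy as np
s=observe();c=read_camera("wrist");np.savez("w6.npz",**c,tp=s["tool_pos"]);cv2.imwrite("pics/w6.png",c["img"][:,:,::-1])
E
```

```text
(no output)
```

View pics/w6.png

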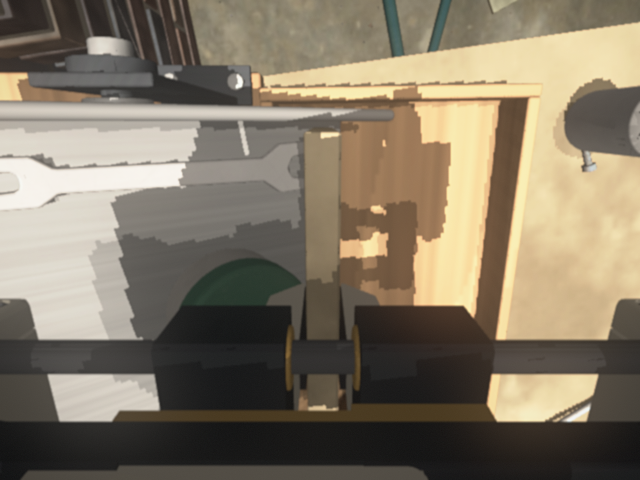

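The spanner is at (150,175) and the tin at (245,280), both behind the board at (322,230). The gripper hides the strip side, so I check it by range data.

```bash
cat > g.py <<'E'
from cell import *
from h import *
def hm():
    H={}
    for n in("top","scene"):
        c=read_camera(n);W=world(c);W=W[c["range_z"]>0]
        q=np.c_[W[:,0]-.448,W[:,1]-.027]@np.array([[.9914,.1305],[-.1305,.9914]])
        print(n,"rows y_pan (mm), cols x_pan -140..-20; median z mm")
        for y in range(90,-130,-12):
            r=[]
            for x in range(-140,-10,12):
                i=(abs(q[:,0]*1000-x)<6)&(abs(q[:,1]*1000-y)<6)&(W[:,2]<.25)
                r.append("%4d"%(1000*np.median(W[i,2])) if i.sum()>2 else "   .")
            print("%5d"%y,*r)
if __name__=="__main__":hm()
E
python3 g.py
```

```text
top rows y_pan (mm), cols x_pan -140..-20; median z mm
   90    .    .    .    .    .    .    .    .    .  112  146
   78    .    .    .    .    .    .    .    .    .  107  145
   66    .    .    .    .    .    .    .    .    .  101  137
   54    .    .    .    .    .    .    .    .    .   89  128
   42    .    .    .    .    .    .    .    .    .  178  178
   30    .    .    .    .    .    .    .    .    .  177  140
   18    .    .    .    .    .    .    .    .    .    .  220
    6    .    .    .    .    .    .    .    .    .    .  225
   -6    1    .    .    .    .    .    .    .    .    .    .
  -18    0   45    8    6   35   38   36    7    7    6    7
  -30    1    9    8    7   31   31   31    8    8    7    7
  -42    1   11    8    6   21   23   20    7    6    7    8
  -54    1   12    7    6    7    7    7    6    7    7    8
  -66    0    9    7    7    7    7    8    6    7    6    6
  -78    0   44    7    7    7    6    7    8    7    6    7
  -90    0   28    7    7    7    8    6    7    7    7    6
 -102    0   46   48   48   47   48   46   48   47   48   48
 -114   
[... 629 characters left out ...]
-790 -788 -799 -798 -798 -799
   -6 -788 -790 -790 -792 -784 -789 -789 -794 -795 -795 -798
  -18 -789 -786 -788 -787 -790 -793 -792 -797 -794 -785    7
  -30 -789 -791 -796 -795 -799 -796 -799 -799    5    4    8
  -42 -796 -801 -799 -802 -799 -798 -799 -794    6    7    7
  -54 -800 -798 -797 -796 -798 -795 -801    6    7    7    5
  -66 -797 -797 -798 -799 -798 -797 -798 -393    7    6    6
  -78 -800    7    7 -793 -795 -795 -791    7    6    7    7
  -90 -797    8    6 -793 -794    4    3    7    7    5    7
 -102 -797    6    9   15    6    7    9    8   21   27   27
 -114 -800 -799 -798 -799 -799 -800 -797 -797 -797 -801 -797
 -126 -802 -798 -797 -800 -796 -796 -800 -789   -2   -3   -1
```

Request:
{"fn": "step_arm", "kwargs": {
  "plan": [
    [1, 0, -0.0014, 0.0017, 0],
    [1, 0, -0.0028, 0.0034, 0],
    [1, 0, -0.0028, 0.0034, 0],
    [1, 0, -0.0028, 0.0034, 0],
    [1, 0, -0.0028, 0.0034, 0],
    [1, 0, -0.0028, 0.0034, 0]
  ]
}}

```text
time: 13.48
tool_pos: [0.4717, 0.0601, 0.1392]
tool_rot: [3.14, 0.0, -0.131]
contact_force: [-0.4, -7.0, 3.5]
opening: 0.0117
grip_force: 45.0
```

```bash
sed -i 's/(W\[:,2\]<.25)/(abs(W[:,2]-.12)<.13)/; s/range(90,-130/range(126,-60/' g.py; python3 g.py
```

```text
top rows y_pan (mm), cols x_pan -140..-20; median z mm
  126    .    .    .    .    .    .    .    .    .  130  131
  114    .    .    .    .    .    .    .    .    .  124  125
  102    .    .    .    .    .    .    .    .    .  115  127
   90    .    .    .    .    .    .    .    .    .  111  147
   78    .    .    .    .    .    .    .    .    .  113  143
   66    .    .    .    .    .    .    .    .    .  132  134
   54    .    .    .    .    .    .    .    .    .    .  124
   42    .    .    .    .    .    .    .    .    .  175  174
   30    .    .    .    .    .    .    .    .    .  172  132
   18    .    .    .    .    .    .    .    .    .    .  218
    6    .    .    .    .    .    .    .    .    .    .  229
   -6   -1   52    .    .    .    .    .    .    .    .    6
  -18    1   45    6    5   40   41   41    8    8    7    6
  -30    0   10    6    6   23   25   24    5    6    7    7
  -42    0    8    7    5    8    8   11    7    8    7    9
  -54    0   11    7    6    6    7    7    7    7    7    9
scene rows y_pan (mm), cols x_pan -140..-20; median z mm
  126    .  
[... 263 characters left out ...]
   .    .    .    .    .    .
   66    .    .  117  123    .    .    .    .    .    .    .
   54    .    .  112  118    .    .    .    .    .    .    .
   42    .    .    .    .    .    .    .    .    .    .    .
   30    .    .    .    .    .    .    .    .    .    .    .
   18    .    .    .    .    .    .    .    .    .    .    .
    6    .    .    .    .    .    .    .    .    .    .    .
   -6    .    .    .    .    .    .    .    .    .    .    .
  -18    .    .    .    .    .    .    .    .    8    9    9
  -30    .    .    .    .    .    .    .    8    8    8    8
  -42    .    .    .    .    .    .    .    9    8    9    9
  -54    .    .    .    .    .    .    .    9    8    8    8
```

Request:
{"fn": "step_arm", "kwargs": {
  "plan": [
    [1, 0, 0.0015, -0.0018, 0],
    [1, 0, 0.003, -0.0037, 0],
    [1, 0, 0.0045, -0.006, 0],
    [1, 0, 0.0065, -0.009, 0],
    [1, 0, 0.0085, -0.012, 0],
    [1, 0, 0.0102, -0.0145, 0],
    [1, 0, 0.0102, -0.0145, 0],
    [1, 0, 0.0102, -0.0145, 0],
    [1, 0, 0.0102, -0.0145, 0],
    [1, 0, 0.0102, -0.0145, 0],
    [1, 0, 0.0102, -0.0145, 0]
  ]
}}

```text
time: 14.95
tool_pos: [0.4703, 0.0507, 0.1539]
tool_rot: [3.141, 0.0, -0.131]
contact_force: [-1.5, -5.6, 3.9]
opening: 0.0116
grip_force: 45.0
```

```bash
python3 g.py
```

```text
top rows y_pan (mm), cols x_pan -140..-20; median z mm
  126    .    .    .    .    .    .    .    .    .    .    .
  114    .    .    .    .    .    .    .    .  128  127  127
  102    .    .    .    .    .    .    .    .  122  122  122
   90    .    .    .    .    .    .    .    .    .  116  138
   78    .    .    .    .    .    .    .    .    .  111  148
   66    .    .    .    .    .    .    .    .    .  106  145
   54    .    .    .    .    .    .    .    .    .  100  138
   42    .    .    .    .    .    .    .    .    .   93  131
   30    .    .    .    .    .    .    .    .  189  188  188
   18    .    .    .    .    .    .    .    .    .  138   87
    6    .    .    .    .    .    .    .    .    .    .  235
   -6    .    .    .    .    .    .    .    .    .    .    .
  -18    0    .    .    .    .    .    .    .    5    .    .
  -30    0   10    7    7   23   24   27    7    7    6    7
  -42    0    8    7    6    9    7   10    7    7    6    8
  -54    1    9    6    6    8    7    8    7    6    6    7
scene rows y_pan (mm), cols x_pan -140..-20; median z mm
  126    .  
[... 263 characters left out ...]
   .    .    .    .    .    .
   66    .    .  144  141    .    .    .    .    .    .  144
   54    .    .  125  133    .    .    .    .    .    .  140
   42    .    .  126  126    .    .    .    .    .    .  137
   30    .    .    .    .    .    .    .    .    .    .    .
   18    .    .    .    .    .    .    .    .    .    .    .
    6    .    .    .    .    .    .    .    .    .    .    .
   -6    .    .    .    .    .    .    .    .    .    .    .
  -18    .    .    .    .    .    .    .    .    .    .    .
  -30    .    .    .    .    .    .    .    .    8    9    9
  -42    .    .    .    .    .    .    .    8    9    8    8
  -54    .    .    .    .    .    .   10    8    9    8    8
```

Request:
{"fn": "step_arm", "kwargs": {
  "plan": [
    [1, 0, -0.0017, 0.0025, 0],
    [1, 0, -0.0034, 0.005, 0],
    [1, 0, -0.0051, 0.0075, 0],
    [1, 0, -0.0068, 0.01, 0],
    [1, 0, -0.0085, 0.0125, 0],
    [1, 0, -0.0085, 0.0125, 0],
    [1, 0, -0.0085, 0.0125, 0],
    [1, 0, -0.0085, 0.0125, 0]
  ]
}}

```text
time: 16.05
tool_pos: [0.4714, 0.0586, 0.1413]
tool_rot: [3.14, 0.0, -0.131]
contact_force: [-0.9, -8.5, 3.2]
opening: 0.0119
grip_force: 45.0
```

```bash
python3 g.py | head -18; python3 - <<'E'
from cell import *
import cv2,numpy as np
c=read_camera("scene");t=read_camera("top")
cv2.imwrite("pics/s7.png",np.hstack([cv2.resize(c["img"][190:290,270:370,::-1],(400,400)),cv2.resize(t["img"][190:310,230:350,::-1],(400,400))]))
E
```

```text
top rows y_pan (mm), cols x_pan -140..-20; median z mm
  126    .    .    .    .    .    .    .    .    .  130  132
  114    .    .    .    .    .    .    .    .    .  125  125
  102    .    .    .    .    .    .    .    .    .  119  125
   90    .    .    .    .    .    .    .    .    .  110  145
   78    .    .    .    .    .    .    .    .    .  105  143
   66    .    .    .    .    .    .    .    .    .  130  136
   54    .    .    .    .    .    .    .    .    .   83  126
   42    .    .    .    .    .    .    .    .    .  177  177
   30    .    .    .    .    .    .    .    .    .  174  142
   18    .    .    .    .    .    .    .    .    .    .  220
    6    .    .    .    .    .    .    .    .    .    .  227
   -6    1   46    .    .    .    .    .    .    .    .    .
  -18    0   47    8    6   43   41   41    6    8    8    7
  -30    0   11    7    6   24   25   23    7    6    6    7
  -42    1   10    7    7   10   10    8    8    7    8    8
  -54    0   12    6    7    6    6    6    7    6    7    8
scene rows y_pan (mm), cols x_pan -140..-20; median z mm
```

View pics/s7.png

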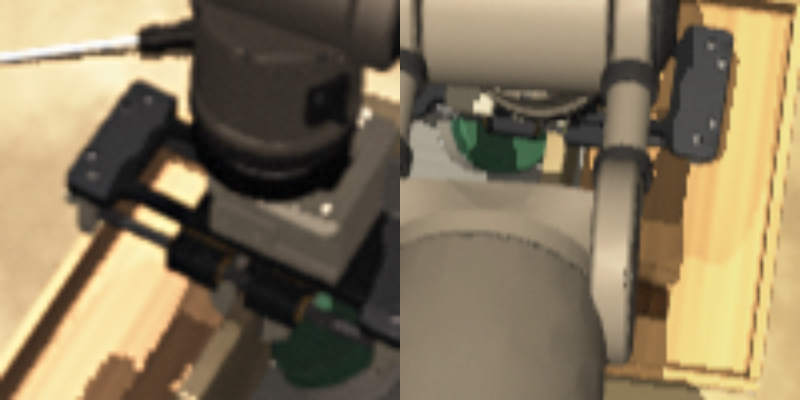

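The tin stays behind the board at (310,345). A brown strip end shows in the tray shadow at (650,300) in the right-hand view, probably still leaning on the lip. I let the pan come back to about 0.1 and look again.

Request:
{"fn": "step_arm", "kwargs": {
  "plan": [
    [1, 0, 0.0022, -0.0031, 0],
    [1, 0, 0.0045, -0.0062, 0],
    [1, 0, 0.007, -0.0102, 0],
    [1, 0, 0.0095, -0.0143, 0],
    [1, 0, 0.0095, -0.0143, 0],
    [1, 0, 0.0117, -0.0186, 0],
    [1, 0, 0.0137, -0.0229, 0],
    [1, 0, 0.0137, -0.0229, 0],
    [1, 0, 0.0154, -0.0273, 0],
    [1, 0, 0.017, -0.0318, 0],
    [1, 0, 0.0183, -0.0365, 0],
    [1, 0, 0.0194, -0.0411, 0],
    [1, 0, 0.0194, -0.0411, 0],
    [1, 0, 0.0194, -0.0411, 0]
  ]
}}

```text
time: 18.0
tool_pos: [0.4693, 0.0403, 0.1829]
tool_rot: [-3.141, -0.001, -0.131]
contact_force: [-0.5, -2.9, 5.7]
opening: 0.0118
grip_force: 45.0
```

```bash
python3 g.py
```

```text
top rows y_pan (mm), cols x_pan -140..-20; median z mm
  126    .    .    .    .    .    .    .    .    .    .    .
  114    .    .    .    .    .    .    .    .  129    .  130
  102    .    .    .    .    .    .    .    .  127  127  127
   90    .    .    .    .    .    .    .    .  126  127  147
   78    .    .    .    .    .    .    .    .  123  125  160
   66    .    .    .    .    .    .    .    .  122  124  159
   54    .    .    .    .    .    .    .    .  123  121  157
   42    .    .    .    .    .    .    .    .  120  120  123
   30    .    .    .    .    .    .    .    .  120  119  120
   18    .    .    .    .    .    .    .  218  218  217  218
    6    .    .    .    .    .    .    .    .  122  116  117
   -6    .    .    .    .    .    .    .    .    .    8    7
  -18    .    .    .    .    .    .    .    .    .    .    .
  -30    .    .    .    .    .    .    .    .    .    .    .
  -42    0   10    6    7    6    8    7    7    8    6    7
  -54    1   12    7    7    8    6    6    6    7    6    7
scene rows y_pan (mm), cols x_pan -140..-20; median z mm
  126    .  
[... 263 characters left out ...]
 125  126  126  128    .    .
   66    .    .  164  167    .    .    .    .    .    .    .
   54    .    .  163  163    .    .    .    .    .    .  158
   42    .    .  152  159    .    .    .    .    .    .  160
   30    .    .  155  152    .    .    .    .  120    .    .
   18    .    .    .    .    .    .    .    .  120  119  122
    6    .    .    .    .    .    .    .    .    .    .    .
   -6    .    .    .    .    .    .    .    .    .    .    .
  -18    .    .    .    .    .    .    .    .    .    .    .
  -30    .    .    .    .    .    .    .    .    .    .    .
  -42    .    .    .    .    .    .    .    .    .    .    .
  -54    .    .    .    .    .    .    8    9    9    9   10
```

Request:
{"fn": "step_arm", "kwargs": {
  "plan": [
    [1, 0, 0.0008, -0.0047, 0],
    [1, 0, 0.0015, -0.0094, 0],
    [1, 0, 0.0015, -0.0094, 0],
    [1, 0, 0.003, -0.014, 0],
    [1, 0, 0.003, -0.03, 0],
    [1, 0, 0.003, -0.06, 0],
    [1, 0, 0.003, -0.08, 0],
    [1, 0, 0.02, -0.09, 0],
    [1, 0, 0.06, -0.09, 0],
    [1, 0, 0.1, -0.09, 0],
    [1, 0, 0.14, -0.09, 0],
    [1, 0, 0.16, -0.09, 0],
    [1, 0, 0.16, -0.09, 0]
  ]
}}

```text
time: 19.73
tool_pos: [0.4473, -0.12, 0.2717]
tool_rot: [-3.141, 0.002, -0.134]
contact_force: [1.4, 0.7, -1.5]
opening: 0.012
grip_force: 45.0
```

```bash
python3 - <<'E'
from cell import *
import cv2,numpy as np
c=read_camera("scene");t=read_camera("top")
cv2.imwrite("pics/s8.png",np.hstack([cv2.resize(c["img"][200:370,240:480,::-1],(480,340)),cv2.resize(t["img"][150:320,140:300,::-1],(320,340))]))
E
python3 g.py
```

```text
top rows y_pan (mm), cols x_pan -140..-20; median z mm
  126   19  146  156  130  129  129  129  130  129  129  128
  114   18  144  152  130  129  129  129  129  129  129  130
  102   17   22  146  130  128  129  129  129  128  129  129
   90   18   19   23  129  129  128  129  130  128  130  161
   78    1    7   14  130  129  129  130  129  129  130  165
   66    2   47   47  130  129  129  129  128  128  130  164
   54    1    9    9  130  128  129  129  129  129  129  162
   42    3    7    7  130  129  130  129  129  129  129  129
   30    3    8    8  129  129  129  129  129  130  129  128
   18    2    8    8  128  129  129  128  128  127  130  129
    6    0   10    7  128  127  128  128  128  127  127  127
   -6    1   10    7    7   38   39   39    8    6    7    8
  -18    3   49    .    .   40   32   25    7    6    7    8
  -30    .    .    .    .    .    .    .    .    7    7    6
  -42    .    .    .    .    .    .    .    .    .    .    .
  -54    .    .    .    .    .    .    .    .    .    .    .
scene rows y_pan (mm), cols x_pan -140..-20; median z mm
  126    .  
[... 263 characters left out ...]
 130  130  130  131    .  166
   66    .    .  155  140  130  129  131  129    .  165  166
   54    .    .  147  148  130  131  131  131    .  162  166
   42    .    .  149  147  130  130  130  130  130    .  165
   30    .    .  153  141  130  130  130  129  131  130    .
   18    .    .  156  145  130  131  130  131  131  130  130
    6    .    .  158  140  131  130  130  130  130  130  130
   -6    .    .  161  144  130  129  129  129  129  128  131
  -18    .    .    .    .    .    .    .    .    .    .    .
  -30   51   43    .    .   23   26   25    .    .    .    .
  -42   48   27    8   11   24   24   12    9    9    8    8
  -54   49   26    8    8    9    8    8    9    8    8    7
```

View pics/s8.png

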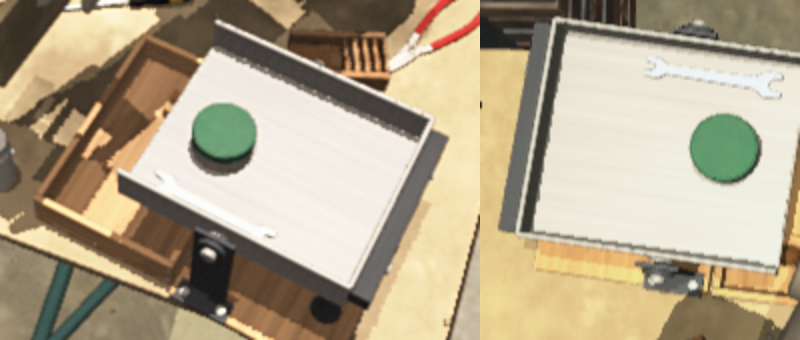

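The pan is level again, with the tin at (225,130) and the spanner at (215,205) still in it. The strip lane is empty, and heights of 24 and 40 mm in the tray show both strips there. Now I return the board.

Request:
{"fn": "step_arm", "kwargs": {
  "plan": [
    [1, 0.004, 0.015, 0, -0.03],
    [1, 0.008, 0.035, 0, -0.06],
    [1, 0.012, 0.055, 0, -0.09],
    [1, 0.0163, 0.067, 0, -0.11],
    [1, 0.0163, 0.0702, 0.02, -0.11],
    [1, 0.0163, 0.0702, 0.06, -0.11],
    [1, 0.0163, 0.0702, 0.1, -0.11],
    [1, 0.0163, 0.0702, 0.14, -0.11],
    [1, 0.0163, 0.0702, 0.17, -0.11],
    [1, 0.0163, 0.0702, 0.19, -0.11],
    [1, 0.0163, 0.0702, 0.197, -0.11],
    [1, 0.0163, 0.0702, 0.2, -0.11],
    [1, 0.0163, 0.0702, 0.2, -0.11],
    [1, 0.0163, 0.0702, 0.2, -0.11]
  ]
}}

```text
time: 21.68
tool_pos: [0.4555, -0.1903, 0.0731]
tool_rot: [3.141, -0.001, -0.021]
contact_force: [-0.1, -0.4, -0.2]
opening: 0.0115
grip_force: 45.0
```

Request:
{"fn": "step_arm", "kwargs": {
  "plan": [
    [1, -0.0012, 0.0012, 0.003, 0.003],
    [1, -0.0012, 0.0012, 0.006, 0.003],
    [1, -0.0012, 0.0012, 0.0085, 0.003],
    [1, -0.0012, 0.0012, 0.0095, 0.003],
    [1, -0.0012, 0.0012, 0.0095, 0.003]
  ]
}}

```text
time: 22.3
tool_pos: [0.4538, -0.1914, 0.0637]
tool_rot: [3.141, -0.0, -0.024]
contact_force: [-3.0, 0.6, 9.7]
opening: 0.012
grip_force: 45.0
```

Request:
{"fn": "step_arm", "kwargs": {
  "plan": [
    [1, 0, 0, -0.0005, 0],
    [0.6, 0, 0, -0.0005, 0],
    [0.4, 0, 0, -0.0005, 0],
    [0.13, 0, 0, -0.0005, 0],
    [0.13, 0, 0, -0.0005, 0],
    [0.13, 0, 0, -0.0005, 0],
    [0.13, 0, 0, -0.0005, 0]
  ],
  "grip_force": 10
}}

```text
time: 23.18
tool_pos: [0.4539, -0.1913, 0.0634]
tool_rot: [3.141, -0.0, -0.024]
contact_force: [-0.2, 0.4, 0.1]
opening: 0.0398
grip_force: 0.0
```

Request:
{"fn": "step_arm", "kwargs": {
  "plan": [
    [0.13, 0, 0.004, 0, 0],
    [0.13, 0, 0.008, 0, 0],
    [0.13, 0, 0.011, 0, 0],
    [0.13, 0, 0.014, 0, 0],
    [0.13, 0, 0.017, 0, 0],
    [0.13, 0, 0.02, 0, 0],
    [0.13, 0, 0.023, 0, 0],
    [0.13, 0, 0.026, 0, 0],
    [0.13, 0, 0.029, 0, 0],
    [0.13, 0, 0.032, 0, 0],
    [0.13, 0, 0.035, 0, 0],
    [0.13, 0, 0.038, 0, 0],
    [0.13, 0, 0.0405, 0, 0],
    [0.13, 0, 0.0405, 0, 0]
  ]
}}

```text
time: 24.92
tool_pos: [0.4529, -0.232, 0.0634]
tool_rot: [3.141, -0.0, -0.024]
contact_force: [-0.9, -0.0, -0.2]
opening: 0.0398
grip_force: 0.0
```

Request:
{"fn": "step_arm", "kwargs": {
  "plan": [
    [-0.2, 0, 0, 0, 0],
    [-0.6, 0, 0, 0, 0],
    [-1, 0, 0, 0, 0],
    [-1, 0, 0, 0, 0],
    [-1, 0, 0, 0, 0],
    [-1, 0, 0, 0, 0]
  ]
}}

```text
time: 25.68
tool_pos: [0.4529, -0.2318, 0.0634]
tool_rot: [3.141, -0.0, -0.024]
contact_force: [-0.6, 0.4, -0.0]
opening: 0.091
grip_force: 0.0
```

Request:
{"fn": "step_arm", "kwargs": {
  "plan": [
    [-1, 0, 0, -0.02, 0],
    [-1, 0, 0, -0.06, 0],
    [-1, 0, 0, -0.12, 0],
    [-1, 0, 0, -0.17, 0],
    [-1, -0.05, 0.02, -0.17, 0],
    [-1, -0.1, 0.06, -0.17, 0],
    [-1, -0.14, 0.11, -0.17, 0],
    [-1, -0.17, 0.16, -0.17, 0],
    [-1, -0.2, 0.2, -0.17, 0],
    [-1, -0.2, 0.2, -0.17, 0]
  ]
}}

```text
time: 26.92
tool_pos: [0.246, -0.429, 0.2331]
tool_rot: [3.141, 0.0, -0.029]
contact_force: [0.8, 0.6, 0.4]
opening: 0.0915
grip_force: 0.0
```

```bash
python3 - <<'E'
from cell import *
from h import *
for n in("top","scene"):
    c=read_camera(n);W=world(c);X,Y,Z=np.moveaxis(W,-1,0);ok=c["range_z"]>0
    red=ok&(abs(Z-.051)<.006)&(Y<-.15)&(X>.3)&(X<.6)&(Y>-.45)
    print(n,"case",rect(W[big(red)][:,:2]))
    p=W[ok&(X>.3)&(X<.6)&(Y>-.30)&(Y<-.12)&(Z>.01)&(Z<.1)&(abs(Z-.051)>.006)]
    rng=np.random.default_rng(0);best=0
    for _ in range(300):
        q=p[rng.choice(len(p),3,False)];nv=np.cross(q[1]-q[0],q[2]-q[0]);nv/=np.linalg.norm(nv)+1e-9
        if abs(nv[1])<.7: continue
        i=abs((p-q[0])@nv)<.002
        if i.sum()>best:best=i.sum();bi=i
    q=p[bi];ce=q.mean(0);nv=np.linalg.svd(q-ce)[2][2];nv*=np.sign(nv[1]);print("board",best,ce.round(4),nv.round(4),np.percentile(q,[1,99],axis=0).round(4).tolist())
    if n=="top":t=c
cv2.imwrite("pics/s9.png",np.hstack([cv2.resize(c["img"][160:370,140:480,::-1],(450,278)),cv2.resize(t["img"][140:350,120:500,::-1],(350,278))]))
E
```

```text
top case [[356.8999938964844, -347.1000061035156], [530.2000122070312, -351.29998779296875], [533.2000122070312, -227.89999389648438], [359.8999938964844, -223.6999969482422]]
board 1309 [ 0.4539 -0.2141  0.0557] [0.0242 0.8604 0.509 ] [[0.3755, -0.2387, 0.0112], [0.5325, -0.1873, 0.094]]
scene case [[355.20001220703125, -348.0], [531.7999877929688, -351.79998779296875], [534.9000244140625, -208.3000030517578], [358.20001220703125, -204.60000610351562]]
board 1139 [ 0.4538 -0.216   0.0558] [0.0216 0.8699 0.4928] [[0.3742, -0.2389, 0.0109], [0.5311, -0.1892, 0.0951]]
```

View pics/s9.png

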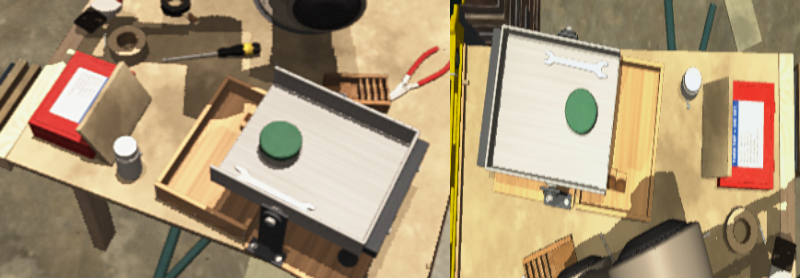

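The board leans on the case as before (within about 1 mm). The pan is level with the tin and spanner in it, the strips are in the tray, and the other things haven't moved.

```bash
python3 -c "
from cell import *
print(hand_in())"
```

```text
the job is handed in; nothing more can be done
None
```

The job is handed in: both strips appear to be in the tray, though the second is inferred from stacked heights and an empty strip lane. The tin and spanner are still in the level pan, and the board leans on the case as before, within about 1 mm. The arm used about 27 s of the 58 s.

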